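# Seat the clipper-guard plate on the tool case's locating pins

### The arm

A 6-joint arm with a two-finger parallel gripper is mounted at the origin on the work surface. World frame = base frame: x ahead of the robot, y to its left, z up, the work surface at z = 0. Lengths are in m, angles in rad, forces in N, time in s.
With the tool pointing down it reaches from about 0.25 to 0.775 m from the base axis. Payload 4 kg.
Tool frame: the origin (TCP) lies at the very end of the fingers, on their centre line; the grasp point (between the pads) lies 19 mm behind it (robot.pinch_z is the distance from the TCP to the grasp point, in m); z points along the fingers, y is the line along which they close (so a half turn about z gives the same grasp; the last joint's range is limited). The gripper opens to 94 mm and grips with 3 to 60 N. Pads are 16 mm wide; open, the fingers measure 119 mm over their backs; the gripper's body (75 mm by 177 mm) begins 78 mm behind the grasp point.
Start: joints at [1.183, 0.087, 1.371, -0, 1.684, -0.103], TCP at [0.155, 0.528, 0.177] pointing down, gripper open.
Joint ranges: [-3.1, 3.1], [-0.76, 2.03], [0.27, 2.55], [-1.08, 4.22], [0.17, 2.65], [-2.57, 2.57]. Speed limits (rad/s): [2.79, 2.79, 3.14, 3.14, 3.14, 3.14].

### API

Orientations are given as [roll, pitch, yaw] about the fixed x, y, z axes, in that order (R = Rz(yaw) Ry(pitch) Rx(roll)).
In Python, from bench import robot gives the robot as it stands.
- The arm moves only by the tool arm_command, never from a script. Its argument "targets" is one flat list of numbers, 7 for each row, row after row: the turn, a rotation vector about the tool's x, y, z in degrees, then the shift along the tool's x, y, z in mm, then the closure, from -1 (fully open) to 1 (shut). In form: [ax, ay, az, x, y, z, hand, ax, ay, az, x, y, z, hand, ...]. A call has 1 to 20 rows; each row is the pose to reach, as a shift and turn from the pose commanded when the call began, along the tool's axes at that moment; what a row does not reach only later rows make up. A row lasts 1/10 s, in which the tool goes at most 50 mm and 8.59 degrees, less where a joint would pass 70% of its speed; a pose out of reach is approached as far as the arm can. A call with a gripper value outside its range is refused whole. The fingers move at their own pace and stop on an object; the grip force is fixed at half the most. Time passes only in rows, so rows that repeat a pose let the fingers close. It gives the time, the measured TCP pose, the force, the opening and the grip force at its end, in the units of the state.
- robot.get_obs(): the state, without advancing time (a new reading comes with each control period).
- robot.snapshot(name): name is "side" or "top"; returns a dict with "color" (480x640x3 uint8, red, green, blue), "range_z" (480x640 float32, m along the optical axis (not along the pixel's ray), 0 where there is no reading), "fx", "fy", "cx", "cy" (pixels), "T" (4x4, takes a point from camera to world coordinates). Camera axes: x right, y down, z forward; pixel columns grow to the right and rows downward; lengths in m; the calibration is good to about 2 mm. A picture is of the moment at which its call begins.
- robot.close_job(): hands the job in; it is judged then, once.
The state is a dict: "time": time; "joint_positions": joint angles; "qvel": joint speeds; "joint_torque": joint torques, N m; "tool_pos": TCP position; "ee_rot": TCP orientation; "wrist_force": force on the tool from outside, world axes, zero at the start; "wrist_torque": the same for the moment, N m; "width": finger opening in m; "finger_force": force on a finger pad.
Only numpy, scipy, OpenCV 4.12 (cv2) and the standard library are available. Lean on these libraries where they do the work, as an engineer would, in place of code of your own. Each camera call takes 0.05 s, during which the arm holds its last target. There are 200 camera calls.

### The job

Pick up the grey plate that carries the clipper guards by its upright fin and lay it on the pink tool case, its long side along the case's back rail. Slide it gently along the rail until both its holes drop over the two steel pins and it lies flat on the case, then let go. Press with a light hand, always under 30 N, and leave the other barber's things where they are.

Things in the scene. Friction and masses are not known exactly. Their poses are not given: they have to be found in the camera images.
- case: Open pink plastic tool case, fixed to the counter: 300 mm long (its y), 144 mm deep (its x, from -74 to 70 mm). Flat deck 30 mm above the counter. Origin on the counter under the middle of its length, on the line of the pins; x points to its back rail, y along the rail, z up. It is firm plastic.
- rail_face (a point): Middle of the back rail's upper edge, on the face towards the deck: 55.5 mm in x from the case's origin, 44 mm above the counter. The rail is straight, 14 mm thick, stands 14 mm above the deck and runs the full 300 mm along y.
- pin_zero (a point): Zero mark of the pins' slide (not the pins themselves), 35 mm above the counter, the height of their tops. Two steel pins, 110 mm apart along the case's y, 10 mm thick, 5 mm tall, tips bevelled to 7 mm over the top 2 mm, stand on the clamped slide (holds about 120 N). The mid-point of the pair lies 5 to 31 mm from this mark towards the case's +y, exactly on it in x; where is not measured.
- plate_grip (a point): Centre of the grip fin of the grey guard plate, 26 mm above the plate's underside. Fin: 14 mm thick (x), 64 mm long (y), from 6 to 46 mm above the underside. x is across the fin, y along it, z up. Above the counter it is 56 mm high when seated, 61 mm when the plate rests on the pin tops.
- plate: The plate, lying flat at the start: 110 mm (x) by 200 mm (y), 6 mm thick, about 0.3 kg, rigid. Origin at the centre of its underside. Four clipper guards are fixed on it near one long edge (x -52 to -36 mm, tops 28 mm above the underside). It fits either way round; with a long edge on the rail the holes are 0.5 mm beyond the pin line, within their play.
- hole_a (a point): One of the plate's two round 12.5 mm through holes, at its upper mouth: 55 mm in y from the plate's middle, 6 mm above the underside. The other is at -55 mm in y.
- brush: Bystander: shaving brush standing upright, 60 mm wide, 105 mm tall; origin at the centre of its foot.
- spray: Bystander: black bottle, 54 mm wide, 150 mm tall; origin at the centre of its foot.
- tin: Bystander: flat round metal tin, 70 mm wide, 28 mm tall; origin at the centre of its underside.
- shears: Bystander: steel shears lying flat, about 175 mm long; origin at the pivot.
There are look-alikes about, which are no part of the job. Of the things that look like the plate, the largest one is meant.

How it is judged:
By the outcome, as a careful person would: the job done as asked, in the order asked, and still so for the second after the job is handed in, with the robot touching nothing.
It also fails if it takes over 58 s, if anything falls off the work surface, if the arm or the gripper's body presses on something with over 40 N, if the wrist force passes 120 N, or if a joint passes its speed limit or range.

## Working session

There is one attempt and no reset: what is moved stays moved. The work goes in short steps, Python scripts to look and compute and a tool call to move; the robot and the scene stay as the last step left them, time stands still between calls to the robot, and variables do not carry over. Pictures are saved under pics/ and viewed, at most 10 in all, crops included, and the job is handed in when it is done.

Besides the shell and the picture viewer there is one more tool, called as name(argument=value, ...), one argument or row to a line, values as JSON. arm_command: Moves the arm, as the interface text tells. Its arguments: {"type":"object","properties":{"targets":{"type":"array"}},"required":["targets"]}

```bash
ls; mkdir -p pics; python3 - <<'E'
from bench import robot
import cv2,pickle,numpy as np
s={n:robot.snapshot(n) for n in("top","side")}
pickle.dump(s,open('s0.pkl','wb'))
for n in s: cv2.imwrite(f'pics/{n}0.png',s[n]['color'][...,::-1]); print(n,s[n]['fx'],s[n]['cx'],s[n]['cy'],np.round(s[n]['T'],3).tolist())
print(robot.get_obs())
E
```

```text
pics
top 487.77805145379256 322.9519943428623 241.81145462390538 [[0.003, -0.979, 0.204, 0.354], [-1.0, -0.001, 0.006, -0.014], [-0.006, -0.204, -0.979, 1.16], [0.0, 0.0, 0.0, 1.0]]
side 524.1636775070456 326.5956987489087 241.0479001088404 [[0.857, -0.345, 0.382, 0.176], [-0.515, -0.565, 0.644, -0.711], [-0.006, -0.749, -0.662, 0.767], [0.0, 0.0, 0.0, 1.0]]
{'time': 0.1, 'joint_positions': array([ 1.18290708e+00,  8.78565241e-02,  1.37205586e+00,  5.11950180e-06,
        1.68363399e+00, -1.03112770e-01]), 'qvel': array([ 0.00065157, -0.00115601, -0.00389228,  0.00018454, -0.00087074,
       -0.0006885 ]), 'joint_torque': array([ 2.52714424e-03, -3.41255522e+01, -3.03301227e+01,  7.20430375e-02,
        3.04476614e-02, -1.04667283e-04]), 'tool_pos': array([0.15432002, 0.52733688, 0.1760587 ]), 'ee_rot': array([-3.13964983e+00, -2.06157614e-04,  2.85681655e+00]), 'wrist_force': array([ 0.33991853, -0.43211939, -0.23423336]), 'wrist_torque': array([0.03376807, 0.05125745, 0.00541377]), 'finger_force': 0.0, 'width': 0.09418105023530712}
```

View pics/top0.png

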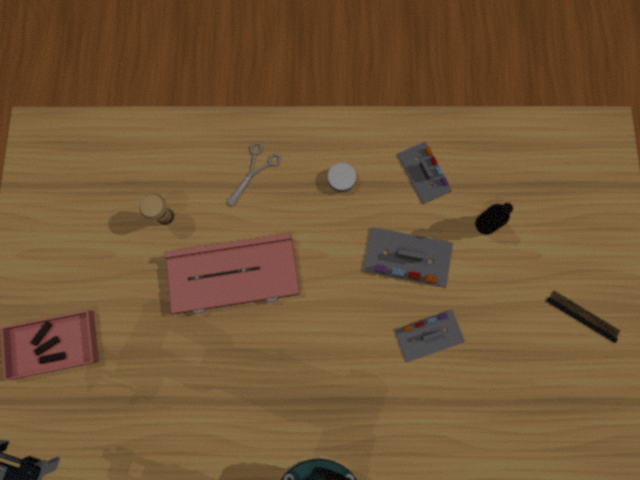

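View pics/side0.png

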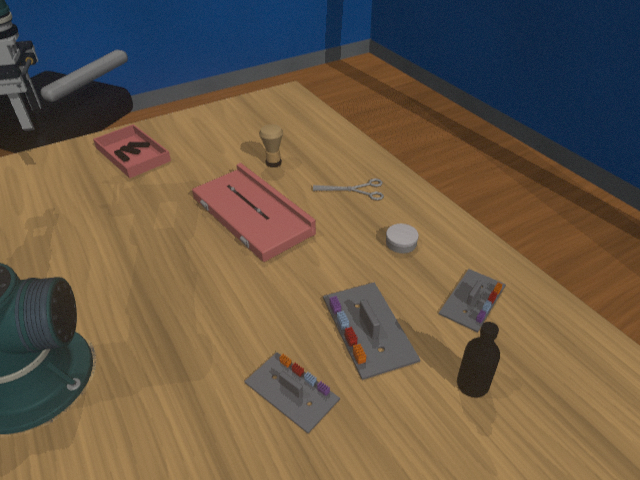

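The top picture shows the following.
- **Grey plates with guards:** (407,257), which is the largest, (425,172) and (430,335).
- **Pink things:** the case with its rail at (232,273), and a tray at (50,345).
- **Choice:** I take the plate at (407,257), which is at about (370,330) in the side view. The close crop will check it.

```bash
cat >h.py <<'E'
import numpy as np,cv2,pickle
def pts(s):
    v,u=np.mgrid[:480,:640]; z=s['range_z']
    c=np.stack([(u-s['cx'])/s['fx']*z,(v-s['cy'])/s['fy']*z,z],-1)
    return c@s['T'][:3,:3].T+s['T'][:3,3]
def ray(s,uv,h):
    uv=np.atleast_2d(np.float64(uv)); d=np.c_[(uv[:,0]-s['cx'])/s['fx'],(uv[:,1]-s['cy'])/s['fy'],np.ones(len(uv))]@s['T'][:3,:3].T
    o=s['T'][:3,3]; return o+d*((h-o[2])/d[:,2])[:,None]
def rect(p):
    c,wh,a=cv2.minAreaRect(np.float32(p[:,:2]*1000)); return np.round(c,1),np.round(wh,1),round(a,2)
def big(m):
    n,l,st,_=cv2.connectedComponentsWithStats(m.astype(np.uint8)); return l==1+np.argmax(st[1:,4])
E
python3 - <<'E'
from h import *
S=pickle.load(open('s0.pkl','rb'))
for n,s in S.items():
    P=pts(s); hsv=cv2.cvtColor(s['color'],cv2.COLOR_RGB2HSV); h,sa,v=cv2.split(hsv)
    u0,v0,u1,v1=(350,215,470,300) if n=='top' else (315,275,425,380)
    box=np.zeros((480,640),bool); box[v0:v1,u0:u1]=1
    print(n,'counter z',np.median(P[box&(h>10)&(h<25)&(sa>80)][:,2]))
    m=box&(P[...,2]>.003)&(P[...,2]<.06)
    print('plate rect all',rect(P[m]))
    g=big(box&(sa<70))
    c=max(cv2.findContours(g.astype(np.uint8),0,2)[0],key=cv2.contourArea)[:,0]
    print('plate colour',rect(ray(s,c,.006)))
    f=m&(P[...,2]>.040); print('fin',f.sum(),rect(P[f]),P[f][:,2].max())
    k=big(((h<8)|(h>170))&(sa>80)&(v>90))
    print('case',k.sum(),rect(P[k]))
    r=k&(P[...,2]>.039); print('rail',r.sum(),rect(P[r]),np.median(P[r][:,2]), 'deck',np.median(P[k&~r][:,2]))
a=S['top']['color'][210:330,150:310];b=S['side']['color'][150:270,180:340];c=S['top']['color'][200:320,340:500]
im=np.vstack([np.hstack([cv2.resize(x,None,fx=2.5,fy=2.5,interpolation=2) for x in(a,b)]),np.hstack([cv2.resize(x,None,fx=2.5,fy=2.5,interpolation=2) for x in(c,S['side']['color'][270:390,290:450])])])
cv2.imwrite('pics/crop.png',im[...,::-1])
E
```

```text
top counter z -0.00010689577521738602
plate rect all (array([ 559.8, -215.9]), array([205.3, 289.5]), 0.08)
plate colour (array([ 559.4, -210.5]), array([199.4, 110.3]), 78.84)
fin 167 (array([ 560. , -209.7]), array([63.8, 15.1]), 79.67) 0.049826000454524344
case 7657 (array([458.4, 175.9]), array([264.6, 343.8]), 8.86)
rail 719 (array([534.5, 135. ]), array([429.4, 186.8]), 63.14) 0.04423445354787692 deck 0.03014161287872852
side counter z -0.0009663509458124886
plate rect all (array([ 559.6, -216. ]), array([249.1, 185.9]), 56.68)
plate colour (array([ 558.9, -215. ]), array([203.2, 110.9]), 78.76)
fin 224 (array([ 558.7, -214.1]), array([64.8, 15.2]), 79.76) 0.048893014049300465
case 5983 (array([ 434.6, -156.4]), array([1198.6,  249.5]), 76.74)
rail 525 (array([ 435.4, -196.1]), array([1144. ,  149.2]), 70.67) 0.04257643058775151 deck 0.028459062716527872
```

View pics/crop.png

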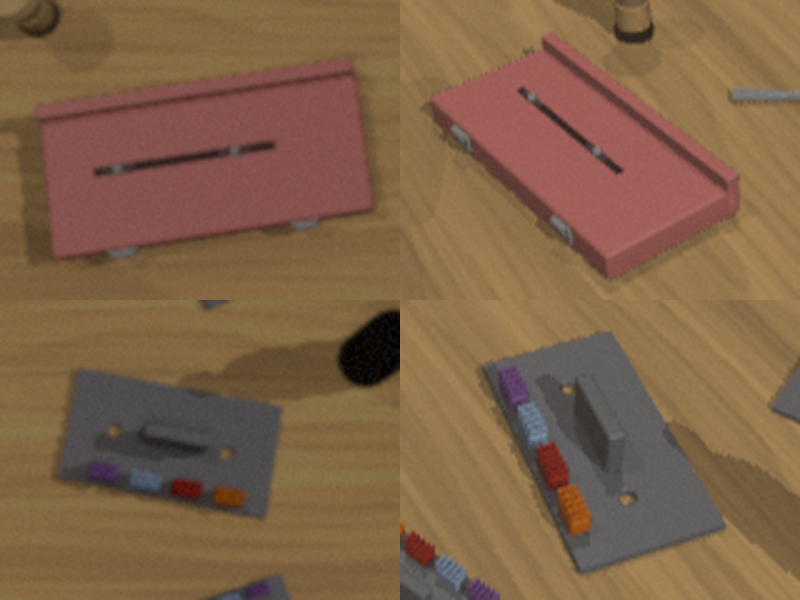

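The crop confirms the grey plate: four guards on the robot side, the fin and both holes. The steel pins show as pale spots in the slot, at top pixels of about (197,277) and (244,270), and side pixels of about (232,189) and (259,211).

```bash
cat >>h.py <<'E'
def spot(s,uv,r=4,lo=True):
    # centroid of least-saturated pixels near uv
    hsv=cv2.cvtColor(s['color'],cv2.COLOR_RGB2HSV).astype(float); u,v=map(int,np.round(uv))
    w=hsv[v-r:v+r+1,u-r:u+r+1,2]-0.6*hsv[v-r:v+r+1,u-r:u+r+1,1]; w=np.clip(w-np.percentile(w,75),0,None)
    vv,uu=np.mgrid[v-r:v+r+1,u-r:u+r+1]; return (w*uu).sum()/w.sum(),(w*vv).sum()/w.sum()
E
python3 - <<'E'
from h import *
S=pickle.load(open('s0.pkl','rb'))
pin={'top':[(197.2,277.2),(244,270)],'side':[(232.4,188.8),(258.8,211.2)]}
for n,s in S.items():
    P=pts(s)
    u0,v0,u1,v1=(155,225,310,320) if n=='top' else (185,160,322,262)
    b=np.zeros((480,640),bool); b[v0:v1,u0:u1]=1; b&=s['range_z']>0
    h,sa,v=cv2.split(cv2.cvtColor(s['color'],cv2.COLOR_RGB2HSV))
    k=b&((h<8)|(h>170))&(sa>80)
    zz=P[...,2]
    r=big(k&(zz>.038)&(zz<.05)); print(n,'rail',r.sum(),rect(P[r]))
    d=k&(zz>.02)&(zz<.05); print('case',rect(P[d]))
    q=[spot(s,p,3) for p in pin[n]]; X=ray(s,q,.034)*1000
    dd=X[1]-X[0]; print('pins',np.round(q,1).tolist(),X.round(1)[:,:2].tolist(),np.hypot(*dd[:2]),'mid',X.mean(0)[:2],'ang',np.degrees(np.arctan2(-dd[1],-dd[0])))
    sp=(490,218) if n=='top' else (478,365)
    print('spray',ray(s,[sp],.07))
E
```

```text
top rail 689 (array([579. , 217.1]), array([ 14. , 297.5]), 9.02)
case (array([515.3, 207.5]), array([142.8, 298.9]), 9.02)
pins [[196.4, 276.8], [243.3, 269.4]] [[505.1, 287.1], [522.6, 178.7]] 109.86902436727883 mid [513.87491111 232.88751532] ang 99.18213421355202
spray [[ 0.6377617  -0.39137512  0.07      ]]
side rail 531 (array([578.2, 214.3]), array([ 17.4, 303.7]), 8.68)
case (array([513.3, 202.4]), array([153.5, 304.6]), 10.05)
pins [[232.3, 188.1], [258.6, 209.5]] [[505.0, 282.9], [523.1, 174.9]] 109.51639698167492 mid [514.01343977 228.92319019] ang 99.5240919357438
spray [[ 0.63030156 -0.41130059  0.07      ]]
```

```bash
cat >>h.py <<'E'
from scipy.spatial.transform import Rotation as R
def go(xyz,yaw,o=None):
    from bench import robot
    o=o or robot.get_obs(); R0=R.from_euler('xyz',o['ee_rot']); R1=R.from_euler('xyz',[180,0,yaw],degrees=True)
    print('t',o['time'],'pos',np.round(o['tool_pos']*1000,1),'rpy',np.degrees(o['ee_rot']).round(2),'F',o['wrist_force'].round(1),'w',o['width'])
    print('turn',(R0.inv()*R1).as_rotvec(degrees=True).round(2),'shift',R0.inv().apply(np.array(xyz)-o['tool_pos']*1000).round(1))
E
python3 -c "
from h import *; go([559.2,-212.2,120],79.0)"
```

```text
t 0.1 pos [154.3 527.3 176.1] rpy [-1.7989e+02 -1.0000e-02  1.6368e+02] F [ 0.3 -0.4 -0.2] w 0.09418105023530712
turn [-1.000e-01  7.000e-02  8.468e+01] shift [-596.4 -595.9   57.1]
```

arm_command(
  targets=[0,0,84.7,-596,-596,57,0.25,0,0,84.7,-596,-596,57,0.25,0,0,84.7,-596,-596,57,0.25,0,0,84.7,-596,-596,57,0.25,0,0,84.7,-596,-596,57,0.25,0,0,84.7,-596,-596,57,0.25,0,0,84.7,-596,-596,57,0.25,0,0,84.7,-596,-596,57,0.25,0,0,84.7,-596,-596,57,0.25,0,0,84.7,-596,-596,57,0.25,0,0,84.7,-596,-596,57,0.25,0,0,84.7,-596,-596,57,0.25,0,0,84.7,-596,-596,57,0.25,0,0,84.7,-596,-596,57,0.25,0,0,84.7,-596,-596,57,0.25,0,0,84.7,-596,-596,57,0.25,0,0,84.7,-596,-596,57,0.25,0,0,84.7,-596,-596,57,0.25,0,0,84.7,-596,-596,57,0.25,0,0,84.7,-596,-596,57,0.25],
)

```text
time: 2.1
tool_pos: [0.5586, -0.2105, 0.12]
ee_rot: [-3.141, -0.001, 1.379]
wrist_force: [0.0, 0.8, -1.2]
width: 0.0352
finger_force: 0.0
```

```bash
python3 -c "
from h import *; go([559.2,-212.2,12],79.0)"
```

```text
t 2.1 pos [ 558.6 -210.5  120. ] rpy [-1.7996e+02 -4.0000e-02  7.9030e+01] F [ 0.   0.8 -1.2] w 0.035237401129899176
turn [-0.04 -0.04  0.03] shift [ -1.7   1.  108. ]
```

arm_command(
  targets=[0,0,0,-1,1,40,0.25,0,0,0,-1,1,70,0.25,0,0,0,-1,1,90,0.25,0,0,0,-1,1,100,0.25,0,0,0,-1,1,107,0.25,0,0,0,-1,1,107,0.25,0,0,0,-1,1,107,1,0,0,0,-1,1,107,1,0,0,0,-1,1,107,1,0,0,0,-1,1,107,1,0,0,0,-1,1,107,1,0,0,0,-1,1,107,1,0,0,0,-1,1,107,1],
)

```text
time: 3.4
tool_pos: [0.5601, -0.213, 0.0141]
ee_rot: [3.141, 0.0, 1.378]
wrist_force: [-2.2, 1.2, 4.8]
width: 0.0134
finger_force: 30.0
```

```bash
python3 -c "
from h import *; go([559.2,-212.2,80],79.0)"
```

```text
t 3.4 pos [ 560.1 -213.    14.1] rpy [1.7995e+02 2.0000e-02 7.8970e+01] F [-2.2  1.2  4.8] w 0.01344102263445546
turn [ 0.05  0.02 -0.03] shift [  0.6  -1.  -65.9]
```

arm_command(
  targets=[0,0,0,0,0,-5,1,0,0,0,0,0,-20,1,0,0,0,0,0,-40,1,0,0,0,0,0,-60,1,0,0,0,10,-3,-71,1,0,0,-2,35,-11,-71,1,0,0,-4,70,-22,-71,1,0,0,-6,110,-34,-71,1,0,0,-8,150,-47,-71,1,0,0,-10,190,-59,-71,1,0,0,-12,230,-72,-71,1,0,0,-14,270,-84,-71,1,0,0,-16,310,-97,-71,1,0,0,-18,345,-108,-71,1,0,0,-19,375,-117,-71,1,0,0,-20,396,-124,-71,1,0,0,-20.2,407,-127,-71,1,0,0,-20.2,412,-128.5,-71,1,0,0,-20.2,412,-128.5,-71,1,0,0,-20.2,412,-128.5,-71,1],
)

```text
time: 5.4
tool_pos: [0.5126, 0.2153, 0.084]
ee_rot: [-3.141, 0.001, 1.73]
wrist_force: [0.5, -0.0, -1.6]
width: 0.0136
finger_force: 30.0
```

```bash
python3 - <<'E'
from h import *
from bench import robot
S={n:robot.snapshot(n) for n in("top","side")}
pickle.dump(S,open('s1.pkl','wb'))
go([513,216,60],99.15)
a=S['top']['color'][180:330,140:340];b=S['side']['color'][100:270,160:386]
cv2.imwrite('pics/over.png',np.hstack([cv2.resize(x,(400,300),interpolation=2) for x in(a,b)])[...,::-1])
E
```

```text
t 5.5 pos [512.7 215.1  84.1] rpy [-1.800e+02  2.000e-02  9.909e+01] F [-0.3  0.  -2. ] w 0.01328144413325512
turn [-0.    0.02 -0.06] shift [ 0.8  0.4 24.1]
```

View pics/over.png

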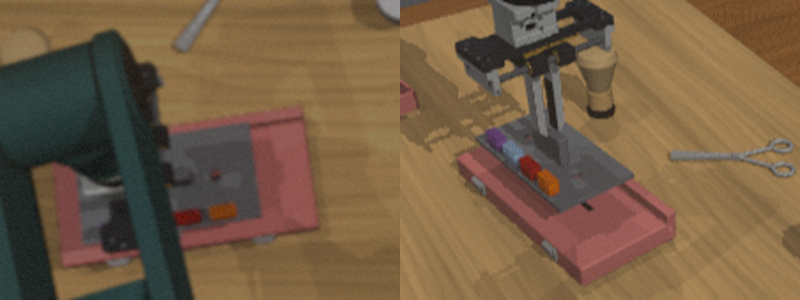

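The plate is held level over the case, with the guards towards the robot. In the side half its rail-side edge runs from about (490,140) to (632,178). I'll measure its plane, yaw and hole position.

```bash
python3 - <<'E'
from h import *
S=pickle.load(open('s1.pkl','rb'))
s=S['side'];P=pts(s);z=P[...,2]
h,sa,v=cv2.split(cv2.cvtColor(s['color'],cv2.COLOR_RGB2HSV))
b=np.zeros((480,640),bool); b[150:225,200:345]=1
m=big(b&(sa<90)&(z>.062)&(z<.09)&(s['range_z']>0)); m=cv2.erode(m.astype(np.uint8),np.ones((3,3)))>0
p=P[m]*1000; A=np.c_[p[:,:2]-[513,215],np.ones(len(p))]; c=p[:,2].copy()
for _ in range(4):
    k,*_=np.linalg.lstsq(A,c,rcond=None); r=p[:,2]-A@k; g=abs(r)<3; 
    k,*_=np.linalg.lstsq(A[g],p[g,2],rcond=None)
    A=A[g];p=p[g];c=p[:,2]
print(len(p),'slopes deg',np.degrees(k[:2]).round(2),'z',k[2].round(1))
# right short end + rail edge
ms=big(b&(sa<90)&(z>.060)&(z<.09)); 
q=P[ms]*1000; e=np.array([np.cos(np.radians(9.1)),np.sin(np.radians(9.1))]);f=np.array([-e[1],e[0]])
d=q[:,:2]-np.array([512.7,215.1]); print('side: x range',np.percentile(d@e,[.5,99.5]),'y range',np.percentile(d@f,[.5,99.5]))
s=S['top'];P=pts(s);z=P[...,2]
b[:]=0;b[235:300,220:280]=1
h,sa,v=cv2.split(cv2.cvtColor(s['color'],cv2.COLOR_RGB2HSV))
m=big(b&(sa<90)&(z>.06)&(z<.09)); q=P[m]*1000;d=q[:,:2]-np.array([512.7,215.1]); print('top x',np.percentile(d@e,[.5,99.5]),'ymin',np.percentile(d@f,.5))
for nm,uv in(('top',(140+215/2,180+175/2)),('side',(160+(577-400)*226/400,100+177*170/300))):
    s=S[nm]; H=ray(s,[uv],.0755)[0,:2]*1000; print(nm,'hole uv',uv,H,'rel',(H-[512.7,215.1])@e,(H-[512.7,215.1])@f)
E
```

```text
1204 slopes deg [ 0.07 -0.04] z 74.6
side: x range [-55.5321737   54.83678323] y range [-102.87633879   97.42891182]
top x [-53.46053853  55.98465368] ymin -97.26090095792009
top hole uv (247.5, 267.5) [520.86149912 162.16983908] rel -0.31255503135849183 -53.55477861648447
side hole uv (260.005, 200.3) [520.01146885 152.75973841] rel -2.6401699941635997 -62.71200279061335
```

The plate is flat, about 15 mm short of the pins in y and 4 mm off the rail. Next I'll lower it to just above the pin tops.

arm_command(
  targets=[0,0,0,0,0,10,1,0,0,0,0,0,22,1,0,0,0,0,0,29,1,0,0,0,0,0,31,1,0,0,0,0,0,33,1,0,0,0,0,0,34,1,0,0,0,0,0,34,1,0,0,0,0,0,34,1],
)

```text
time: 6.3
tool_pos: [0.5128, 0.2164, 0.0505]
ee_rot: [3.141, -0.0, 1.731]
wrist_force: [-0.1, 0.5, -2.6]
width: 0.0136
finger_force: 30.0
```

arm_command(
  targets=[0,0,0,0,0,0.5,1,0,0,0,0,0,1,1,0,0,0,0,0,1.5,1,0,0,0,0,0,2,1,0,0,0,0,0,2,1],
)

```text
time: 6.8
tool_pos: [0.5129, 0.2164, 0.0491]
ee_rot: [3.14, -0.0, 1.731]
wrist_force: [-0.9, -0.4, 3.1]
width: 0.0133
finger_force: 30.0
```

arm_command(
  targets=[0,0,0,0,1,0,1,0,0,0,0,2,0,1,0,0,0,0,2.5,0,1,0,0,0,0,3,0,1,0,0,0,0,3,0,1],
)

```text
time: 7.3
tool_pos: [0.5141, 0.2166, 0.0491]
ee_rot: [-3.139, -0.0, 1.731]
wrist_force: [-5.5, -1.6, 7.7]
width: 0.0135
finger_force: 30.3
```

arm_command(
  targets=[0,0,0,0,0.5,0,1,0,0,0,0,1,0,1,0,0,0,0,1,0,1],
)

```text
time: 7.6
tool_pos: [0.5146, 0.2166, 0.0491]
ee_rot: [-3.138, 0.0, 1.731]
wrist_force: [-6.2, -1.7, 8.6]
width: 0.0136
finger_force: 30.4
```

arm_command(
  targets=[0,0,0,0,0,-0.8,1,0,0,0,0,1,-0.8,1,0,0,0,0,2,-0.8,1,0,0,0,0,2,-0.8,1],
)

```text
time: 8.0
tool_pos: [0.5167, 0.217, 0.049]
ee_rot: [-3.138, -0.0, 1.731]
wrist_force: [-6.9, -2.0, 7.0]
width: 0.0133
finger_force: 30.2
```

```bash
python3 - <<'E'
from h import *
go([516.6,216,60],99.15)
E
```

```text
t 8.0 pos [516.7 217.   49. ] rpy [-1.7977e+02 -1.0000e-02  9.9190e+01] F [-6.9 -2.   7. ] w 0.013327019978631017
turn [-0.23 -0.01  0.04] shift [ -1.   -0.3 -11. ]
```

arm_command(
  targets=[0,0,0,0,0.5,-0.6,1,0,0,0,0,1,-0.6,1,0,0,0,0,1,-0.6,1,0,0,0,0,1,-0.6,1],
)

```text
time: 8.4
tool_pos: [0.5167, 0.217, 0.0491]
ee_rot: [-3.135, 0.0, 1.731]
wrist_force: [-8.1, -1.0, 6.1]
width: 0.0127
finger_force: 30.1
```

arm_command(
  targets=[0,0,0,1,-0.3,0,1,0,0,0,2,-0.3,0,1,0,0,0,3,-0.3,0,1,0,0,0,4,-0.3,0,1,0,0,0,5,-0.3,0,1,0,0,0,6,-0.3,0,1,0,0,0,7,-0.3,0,1,0,0,0,8,-0.3,0,1,0,0,0,9,-0.3,0,1,0,0,0,10,-0.3,0,1,0,0,0,10,-0.3,0,1],
)

```text
time: 9.5
tool_pos: [0.5163, 0.2229, 0.049]
ee_rot: [-3.137, 0.008, 1.73]
wrist_force: [-6.1, -8.8, 5.5]
width: 0.0132
finger_force: 30.4
```

```bash
python3 - <<'E'
from h import *
go([516.6,216,60],99.15)
E
```

```text
t 9.5 pos [516.3 222.9  49. ] rpy [-179.72    0.43   99.12] F [-6.1 -8.8  5.5] w 0.013152074683652032
turn [-0.28  0.43 -0.03] shift [ -7.   -0.9 -10.9]
```

arm_command(
  targets=[0,0,0,1,0,0,1,0,0,0,2,0,0,1,0,0,0,3,0,0,1,0,0,0,4,0,0,1,0,0,0,5,0,0,1,0,0,0,5.5,0,0,1,0,0,0,5.5,0,0,1],
)

```text
time: 10.2
tool_pos: [0.5145, 0.2305, 0.0476]
ee_rot: [-3.135, 0.003, 1.73]
wrist_force: [-5.6, -2.8, -1.5]
width: 0.013
finger_force: 30.1
```

The plate has dropped by 1.4 mm and Fz is down to about the plate's weight, so the holes are over the pins. I'll lower it gently.

arm_command(
  targets=[0,0,0,0,-0.5,0.5,1,0,0,0,0,-0.5,1,1,0,0,0,0,-0.5,1.5,1,0,0,0,0,-0.5,2,1,0,0,0,0,-0.5,2.5,1,0,0,0,0,-0.5,2.5,1],
)

```text
time: 10.8
tool_pos: [0.5138, 0.2312, 0.0453]
ee_rot: [-3.135, 0.002, 1.731]
wrist_force: [-5.6, -2.8, 2.1]
width: 0.013
finger_force: 30.0
```

arm_command(
  targets=[0,0,0,0,-0.5,0.5,1,0,0,0,0,-0.5,1,1,0,0,0,0,-0.5,1.5,1,0,0,0,0,-0.5,2,1,0,0,0,0,-0.5,2,1],
)

```text
time: 11.3
tool_pos: [0.5134, 0.2311, 0.0442]
ee_rot: [-3.136, 0.002, 1.731]
wrist_force: [-7.6, -3.3, 4.1]
width: 0.0132
finger_force: 30.0
```

```bash
python3 - <<'E'
from h import *
go([516.6,216,60],99.15)
E
```

```text
t 11.3 pos [513.4 231.1  44.2] rpy [-1.7967e+02  1.2000e-01  9.9180e+01] F [-7.6 -3.3  4.1] w 0.013157926436651878
turn [-0.33  0.12  0.03] shift [-15.4   0.6 -15.8]
```

arm_command(
  targets=[0,0,0,-0.5,-1,0.3,1,-0.2,0,0,-0.8,-2,0.6,1,-0.3,0,0,-1,-2.5,1,1,-0.3,0,0,-1,-2.5,1,1],
)

```text
time: 11.7
tool_pos: [0.5137, 0.2312, 0.0442]
ee_rot: [3.135, -0.0, 1.731]
wrist_force: [-2.4, -0.7, 3.4]
width: 0.0133
finger_force: 30.0
```

```bash
python3 - <<'E'
from h import *
go([516.6,216,60],99.15)
E
```

```text
t 11.7 pos [513.7 231.2  44.2] rpy [ 1.7963e+02 -1.0000e-02  9.9180e+01] F [-2.4 -0.7  3.4] w 0.013280732457260353
turn [ 0.37 -0.01  0.03] shift [-15.4   0.5 -15.8]
```

arm_command(
  targets=[0.3,0,0,0,0.2,0.5,1,0.3,0,0,0,0.2,0.8,1,0.3,0,0,0,0.2,0.8,1,0.3,0,0,0,0.2,0.3,0.3,0.3,0,0,0,0.2,0,0.3,0.3,0,0,0,0.2,0,0.3,0.3,0,0,0,0.2,0,0.3,0.3,0,0,0,0.2,0,0.3],
)

```text
time: 12.5
tool_pos: [0.5136, 0.2311, 0.0437]
ee_rot: [-3.142, -0.0, 1.731]
wrist_force: [-0.5, 0.8, -0.6]
width: 0.0329
finger_force: 0.0
```

```bash
python3 - <<'E'
from h import *
go([516.6,216,60],99.15)
E
```

```text
t 12.5 pos [513.6 231.1  43.7] rpy [-180.     -0.     99.18] F [-0.5  0.8 -0.6] w 0.03292641851990702
turn [-0.   -0.    0.03] shift [-15.4   0.6 -16.3]
```

arm_command(
  targets=[0,0,0,0,0,-10,0.3,0,0,0,0,0,-30,0.3,0,0,0,0,0,-60,0.3,0,0,0,0,0,-100,0.3,0,0,0,0,0,-140,0.3,0,0,0,-40,-20,-150,0.3,0,0,0,-80,-40,-150,0.3,0,0,0,-120,-60,-150,0.3,0,0,0,-160,-80,-150,0.3,0,0,0,-200,-100,-150,0.3,0,0,0,-240,-110,-150,0.3,0,0,0,-280,-120,-150,0.3,0,0,0,-320,-120,-150,0.3,0,0,0,-340,-120,-150,0.3,0,0,0,-340,-120,-150,0.3],
)

```text
time: 14.0
tool_pos: [0.4494, -0.1261, 0.1945]
ee_rot: [3.141, 0.001, 1.727]
wrist_force: [-0.6, 0.5, -0.3]
width: 0.033
finger_force: 0.0
```

```bash
python3 - <<'E'
from h import *
from bench import robot
S={n:robot.snapshot(n) for n in("top","side")}
pickle.dump(S,open('s2.pkl','wb'))
for n,s in S.items():
    P=pts(s);z=P[...,2];sa=cv2.cvtColor(s['color'],cv2.COLOR_RGB2HSV)[...,1]
    b=np.zeros((480,640),bool)
    if n=='top': b[225:320,155:310]=1
    else: b[150:262,185:322]=1
    m=big(b&(sa<70)&(z>.030)&(z<.045)&(s['range_z']>0)); p=P[m]*1000
    m2=cv2.erode(m.astype(np.uint8),np.ones((5,5)))>0; q=P[m2]*1000; q=q[abs(q[:,2]-np.median(q[:,2]))<4]
    k=np.linalg.lstsq(np.c_[q[:,:2]-[514,231],np.ones(len(q))],q[:,2],rcond=None)[0]
    print(n,m.sum(),rect(p),'tilt',np.degrees(k[:2]/1).round(2),'z',k[2])
a=S['top']['color'][180:330,140:340];c=S['side']['color'][120:270,160:360]
cv2.imwrite('pics/end.png',np.hstack([cv2.resize(x,(400,300),interpolation=2) for x in(a,c)])[...,::-1])
E
```

```text
top 3337 (array([514304.3, 233693. ]), array([110077.3, 200742.7]), 9.0) tilt [0.02 0.02] z 36.12178047068089
side 658 (array([504633.1, 227997.4]), array([ 94043.3, 205920.4]), 9.1) tilt [-0.23  0.05] z 34.82924559255672
```

View pics/end.png

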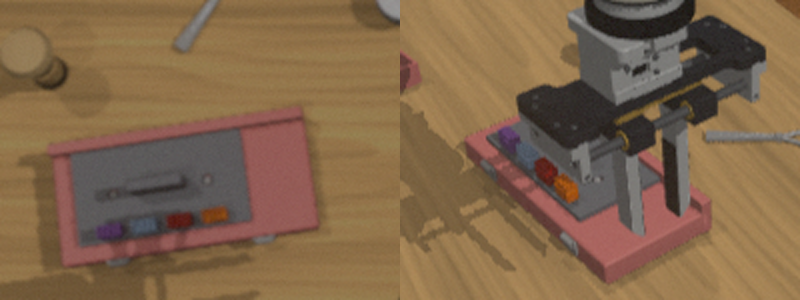

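The top view shows the plate flat on the case with its upper face at 36.1 mm, so the underside is on the 30 mm deck with no tilt. Its long edge is along the rail, and a pale pin shows in the hole at (207,180). The gripper is clear, so I'm handing in.

```bash
python3 -c "
from bench import robot
print(robot.close_job())"
```

```text
the job is handed in; nothing more can be done
None
```

The grey guard plate lies flat on the pink case against the back rail, its holes over the two pins, and the gripper has let go; wrist-force readings stayed under about 13 N, nothing else was touched, and I handed in at about 14 s (verdict not shown).

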